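# Eject a stuck core from its sleeve

## Robot

A 6-joint arm with a two-finger parallel gripper is mounted at the origin on the work surface. World frame = base frame: x ahead of the robot, y to its left, z up, the work surface at z = 0. Lengths are in m, angles in rad, forces in N, time in s.
With the tool pointing down it reaches from about 0.35 to 0.8 m from the base axis. Payload 7.3 kg.
Tool frame: the origin (TCP) lies on the centre line of the jaws, within the pads' length; the fingertips stand 8 mm ahead of it and the grasp point (between the pads) lies 11 mm behind it; z points along the fingers, y is the direction in which the jaws open and shut (so a half turn about z gives the same grasp; the last joint's range is limited). The gripper opens to 85 mm and grips with 20 to 120 N. Pads are 22 mm wide; open, the fingers measure 114 mm over their backs; the gripper's body (76 mm by 85 mm) begins 54 mm behind the grasp point. The pads swing forward as they close: fully open they stand 13 mm farther back than shut.
Start: joints at [-1.455, 0.342, 1.524, -0, 1.275, -0.146], TCP at [0.136, -0.507, 0.239] pointing down, gripper open.
Joint ranges: [-2.53, 2.53], [-0.77, 2.02], [0.04, 2.7], [-1, 4.14], [0.28, 2.66], [-3.11, 3.11]. Speed limits (rad/s): [2.57, 2.57, 3.14, 3.14, 3.14, 3.14].

## Interface

Orientations are given as [roll, pitch, yaw] about the fixed x, y, z axes, in that order (R = Rz(yaw) Ry(pitch) Rx(roll)).
In Python, from cell import read_state, get_image, camera_info, sign_off gives the robot as it stands. The module is installed in compiled form; this text tells all that it offers.
- The arm moves only by the tool move_arm, never from a script. Its argument "deltas" is a list of rows, each a list of 3 entries, a list of its own where there are three numbers: the shift along the tool's x, y, z in m, then the turn about the tool's z in degrees, then the closure in counts, from 0 (fully open) to 255 (shut). In form: [[[x, y, z], spin, grip], ...]. A call has 1 to 12 rows; each row shifts and turns the pose as measured when the row begins, along the tool's axes as they then stand; what a row does not reach is not made up. A row lasts 1/10 s, in which the tool goes at most 50 mm and 8.59 degrees, less where a joint would pass 70% of its speed; a pose out of reach is approached as far as the arm can. A call with a gripper value outside its range is refused whole. The fingers move at their own pace and stop on an object; the grip force is fixed at half the most. Time passes only in rows, so rows that do not move let the fingers close. It gives the time, the measured TCP pose, the force and the opening at its end, in the units of the state.
- read_state(): the state, without advancing time (a new reading comes with each control period).
- get_image(name): name is "scene" or "top" or "wrist"; returns the picture (480x640x3 uint8, blue, green, red); there is no depth.
- camera_info(name): a dict with "vfov" (degrees; the focal length in pixels is half the picture's height over the tangent of half this angle, whatever the lens; pixels are square), "cx", "cy" (the principal point, pixels), "view" (4x4, takes a point from world to camera coordinates). Camera axes: x right, y up, looking along -z (the intrinsics and any distortion apply to the point x, -y, -z); pixel columns grow to the right and rows downward; lengths in m; the calibration is good to about 2 mm. A picture is of the moment at which its call begins: read the wrist's pose just before it. camera_info takes no time and is no camera call; for the wrist camera it gives the pose at the moment of the call.
- sign_off(): hands the job in, once; it reports no verdict.
The state is a dict: "time_s": time; "qpos": joint angles; "qvel": joint speeds; "joint_torque": joint torques, N m; "tool_pos": TCP position; "orientation": TCP orientation; "contact_force": force on the tool from outside, world axes, zero at the start; "wrist_torque": the same for the moment, N m; "width": finger opening in m.
Only numpy, scipy, OpenCV 4.12 (cv2) and the standard library are available. Lean on these libraries where they do the work, as an engineer would, in place of code of your own. Each camera call takes 0.05 s, during which the arm holds its last target.

## Task

A metal core is stuck in the sleeve of the ejection stand. Press the gate's sprung knob right down and, keeping it down, turn it until the gate is clear of the outlet and the knob pops back up in its open notch, then push the core out into the catch tray with the plain rod (the one with no disc on its tip), entering from the inlet. Lay the rod back in its own V rest as it lay before, leave the gate latched open, and do not disturb the disc-ended rod, bottle, jar and slide box.

Things in the scene. Friction and masses are not known exactly. Their poses are not given: they have to be found in the camera images.
- bore_in (a point): Centre of the sleeve's inlet: a bare aluminium tube 110 mm long, 54 mm outside, bore 44 mm, lying level 95 mm above the bench on a grey stand fixed to the bench (place and yaw vary). Axes: x along the bore, inlet to outlet; y level, to the side with the gate post; z up. Free room for the rod before the inlet. Base plate 12 mm thick, 90 mm wide
- bore_out (a point): Centre of the outlet mouth of the sleeve (same axes), 110 mm along x from bore_in. The gate's plate closes it, 4 mm in front of the mouth, until it is swung aside; the catch tray begins just beyond the mouth
- tray_floor (a point): Centre of the inner floor of the catch tray, an open aluminium trough fixed to the stand, axes as the stand's: inside 140 mm along x by 48 mm along y, rim 12 mm above this floor on three sides, open towards the outlet. The floor lies 33 mm below the bore's axis, its centre 72 mm beyond the outlet
- knob_grip (a point): Centre of the gate knob's grey bar grip: 70 mm long (point's y), 16 wide (x), 34 high (z), 143 mm above the bench, on a vertical shaft through this point, 13 mm beyond the outlet and 72 mm to +y of the bore. Under it 14 mm of bare 16 mm shaft, then hub and gate plate (24 high, 6 thick, reaching 94 mm along point -y), then a fixed dark post of 72 mm diameter, 62 high. Bar and gate move together
- gate_turn (a joint): Turn of knob and gate, rad: 0 shut across the outlet, positive = counter-clockwise from above (gate swings away from the sleeve, over the tray's side), 1.2 open; stops at -0.02 and 1.23. While up, a bayonet pin holds it within 0.1 of 0 or of 1.2; it turns (easily) between the notches only while pressed at least 10 mm, do not force it
- gate_press (a joint): How far the knob is pressed down, m: 0 up, 0.012 at its bottom stop. The spring pushes back with about 5 N at the top and 11 N at the bottom. Between the notches the bayonet keeps it about 10 mm down; in a notch the spring lifts it back to 0 when it is let go
- core_center (a point): Centre of the stuck core: a loose plain copper-coloured metal cylinder 36 mm in diameter and 60 mm long (its x is its axis), about 0.2 kg, lying in the sleeve
- pushrod_handle (a point): Centre of the plain push rod's square wooden handle (62 mm long, 26 by 26). x points along the rod to the tip, 169 mm from here. Round steel shaft, 18 mm diameter, starting 31 mm ahead of here. About 0.25 kg, centre of mass about 60 mm ahead of here. Lies level in a V rest by its shaft, 55 mm above the bench; the handle overhangs free
- pushrod_tip (a point): Centre of the flat tip of the plain push rod's shaft, axes as the handle's
- rest_a_seat (a point): Where the push rod's handle centre lies when the rod is in its own rest (at either of two neighbouring places; fixed): x along the rod to its tip, z up, 55 mm above the bench. Rest: grey base 110 by 56 by 8 mm, two white V notches (50 mm wide at the mouth, tops 68 mm above the bench, 10 mm thick) 46 and 130 mm ahead of here
- tamper_handle (a point): Centre of the handle of the other rod, like the push rod but with a steel disc 50 mm in diameter and 12 mm thick on its tip, so that it does not fit the bore; it lies in the other, equal rest. To be left alone
- bottle_mid (a point): Centre of the amber bottle, 60 mm in diameter, 150 mm high, standing loose beside the sleeve's inlet. To be left alone
- jar_mid (a point): Centre of the white jar, 64 mm in diameter, 75 mm high, standing loose beside the sleeve. Bottle and jar may have changed places. To be left alone
- slidebox_mid (a point): Centre of the wooden slide box, 87 by 62 by 38 mm, standing loose beside the catch tray. To be left alone
- core: The same core; origin at its centre
- pushrod: The same push rod; origin at its handle's centre
Mind the look-alikes: they are no part of the job. Leave any black or pink look-alike of the pushrod alone.

How it is judged:
On the way, in this order (a step that is already met when the one before it is completed fails the run):
1. the gate is latched open (knob turned to its open notch and popped back up) with the core still in the sleeve (value of joint gate_turn above 1.08 rad and value of joint gate_press below 0.004 m and x of core_center in the frame of bore_out below -0.01 m), for 0.2 s.
2. the core has been pushed out of the outlet with the push rod's tip inside or through the sleeve (x of core_center in the frame of bore_out above 0.03 m and x of pushrod_tip in the frame of bore_in above 0.05 m and distance between core_center and pushrod_tip below 0.12 m), for 0.1 s.
At the end, for the whole second after the job is handed in: Gate latched open (gate_turn above 1.08 rad, gate_press below 4 mm); core at rest lying in the tray, clear of the outlet, centre under 22 mm above the tray's floor; push rod at rest in its own V rest, handle centre within 20 mm of rest_a_seat, under 8 mm above it, aligned within 0.1 rad (value of joint gate_turn above 1.08 rad and value of joint gate_press below 0.004 m and x of core_center in the frame of tray_floor between -0.04 and 0.07 m and y of core_center in the frame of tray_floor between -0.024 and 0.024 m and z of core_center in the frame of tray_floor below 0.022 m and linear speed of each of core, pushrod below 0.02 m/s and distance between pushrod_handle and rest_a_seat below 0.02 m and z of pushrod_handle in the frame of rest_a_seat below 0.008 m and angle between the x axis of pushrod_handle and the x axis of rest_a_seat, either way round below 0.1 rad); the robot touches nothing.
It fails at once if the disc-ended rod is shifted by more than 30 mm or knocked over (distance of tamper_handle from where it was at the start of the episode above 0.03 m).
It fails at once if the bottle is shifted by more than 30 mm or knocked over (distance of bottle_mid from where it was at the start of the episode above 0.03 m).
It fails at once if the jar is shifted by more than 30 mm or knocked over (distance of jar_mid from where it was at the start of the episode above 0.03 m).
It fails at once if the slide box is shifted by more than 30 mm or knocked over (distance of slidebox_mid from where it was at the start of the episode above 0.03 m).
It fails at once if the knob is forced round between its notches without being pressed down (value of joint gate_turn between 0.35 and 0.85 rad and value of joint gate_press below 0.006 m).
It also fails if it takes over 66 s, if anything falls off the work surface, if the arm or the gripper's body presses on something with over 40 N, if the wrist force passes 120 N, or if a joint passes its speed limit or range.

## Working session

There is one attempt and no reset: what is moved stays moved. The work goes in short steps, Python scripts to look and compute and a tool call to move; the robot and the scene stay as the last step left them, time stands still between calls to the robot, and variables do not carry over. Pictures are saved under pics/ and viewed, and the job is handed in when it is done.

Besides the shell and the picture viewer there is one more tool, called as name(argument=value, ...), one argument or row to a line, values as JSON. move_arm: Moves the arm, as the interface text tells. Its arguments: {"type":"object","properties":{"deltas":{"type":"array","items":{"type":"array"}}},"required":["deltas"]}

```bash
mkdir -p pics; cat > h.py <<'E'
import numpy as np, cv2
from cell import *
def snap(n,f):
    s=read_state(); ci=camera_info(n); im=get_image(n); cv2.imwrite('pics/'+f+'.png',im)
    np.savez('pics/'+f+'.npz',view=ci['view'],vfov=ci['vfov'],cx=ci['cx'],cy=ci['cy'])
    return ci,im
E
python3 - <<'E'
from h import *
for n in ['scene','top','wrist']:
    ci,im=snap(n,n+'0'); print(n,ci)
print(read_state())
E
```

```text
scene {'vfov': 56.54255175378756, 'cx': 320.43003288897074, 'cy': 240.8736242623087, 'view': array([[ 0.84008678,  0.5423115 ,  0.01234643, -0.44782818],
       [-0.3295409 ,  0.49214351,  0.80572797,  0.18848263],
       [ 0.43087932, -0.68095007,  0.59215708, -1.27307725],
       [ 0.        ,  0.        ,  0.        ,  1.        ]])}
top {'vfov': 51.13828431956321, 'cx': 319.51236347031266, 'cy': 245.36690094839003, 'view': array([[-0.01971421, -0.9997981 ,  0.00388722, -0.11164372],
       [ 0.98448455, -0.01873392,  0.17446835, -0.6041144 ],
       [-0.17436031,  0.00726641,  0.98465511, -1.13361593],
       [ 0.        ,  0.        ,  0.        ,  1.        ]])}
wrist {'vfov': 69.99947770239709, 'cx': 319.79764142330885, 'cy': 237.0441548168104, 'view': array([[ 0.25813773, -0.96610724, -0.00131151, -0.52543498],
       [ 0.92700734,  0.24807233, -0.28127834,  0.03499877],
       [ 0.27207039,  0.07139278,  0.95962533, -0.38007346],
       [ 0.        ,  0.        ,  0.        ,  1.        ]])}
{'time_s': 0.15, 'qpos': array([-1.45501575e+00,  3.42544167e-01,  1.52477986e+00,  1.61276085e-05,
        1.27537498e+00, -1.45995946e-01]), 'qvel': array([-0.00030866, -0.00267327, -0.0033141 , -0.00043827,  0.00152957,
       -0.00011209]), 'joint_torque': array([ 1.04734216e-03, -4.33907712e+01, -2.46147144e+01, -1.43813008e-04,
        5.79450221e-03, -1.18859828e-05]), 'tool_pos': array([ 0.13586444, -0.5068304 ,  0.2388014 ]), 'orientation': array([-3.14050032e+00, -1.76208636e-04,  2.61771721e-01]), 'contact_force': array([-0.44396469, -1.1888108 , -0.00262524]), 'wrist_torque': array([0.00524512, 0.00240779, 0.04292615]), 'width': 0.08562084238342177}
```

View pics/scene0.png

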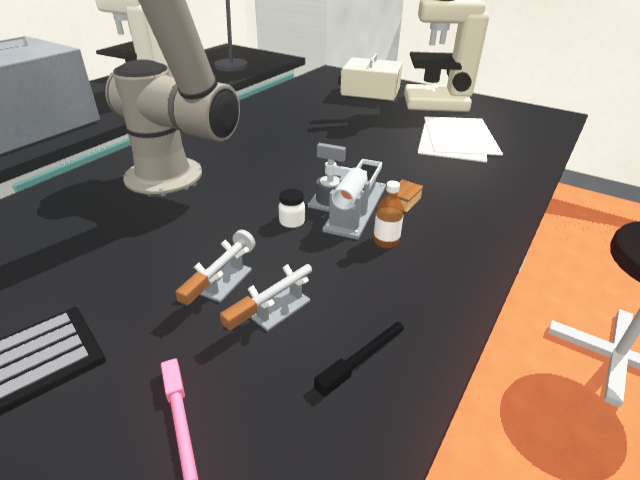

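View pics/top0.png

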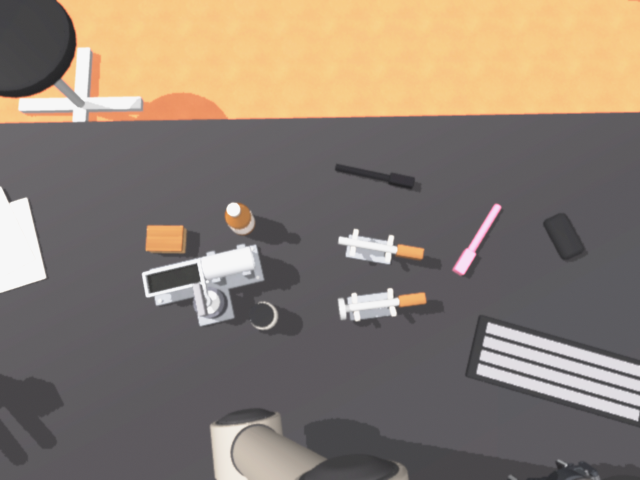

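View pics/wrist0.png

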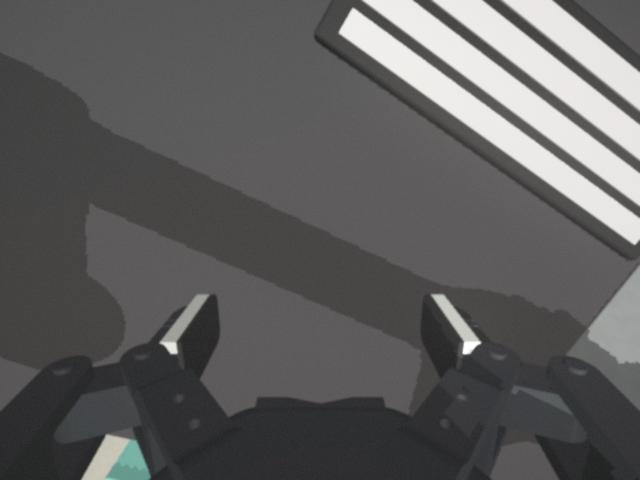

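```bash
cat >> h.py <<'E'
def load(f):
    d=np.load('pics/'+f+'.npz'); return d
def proj(d,p):
    p=np.atleast_2d(p); c=(np.c_[p,np.ones(len(p))]@d['view'].T)[:,:3]
    f=240/np.tan(np.radians(float(d['vfov']))/2)
    return np.c_[d['cx']+f*c[:,0]/-c[:,2], d['cy']+f*c[:,1]/c[:,2]]
def ray(d,u,v):
    f=240/np.tan(np.radians(float(d['vfov']))/2)
    r=np.array([(u-d['cx'])/f,-(v-d['cy'])/f,-1.]); V=d['view']; R=V[:3,:3]
    return -R.T@V[:3,3], R.T@r
def onz(d,u,v,z):
    o,r=ray(d,u,v); return o+r*(z-o[2])/r[2]
def crop(f,x,y,w,h,s,out):
    im=cv2.imread('pics/'+f+'.png')[y:y+h,x:x+w]
    im=cv2.resize(im,None,fx=s,fy=s,interpolation=cv2.INTER_CUBIC)
    for i in range(0,w,10):
        cv2.line(im,(i*s,0),(i*s,6 if (x+i)%50 else 14),(0,255,0),1)
        if (x+i)%50==0: cv2.putText(im,str(x+i),(i*s+2,24),0,.45,(0,255,0),1)
    for i in range(0,h,10):
        cv2.line(im,(0,i*s),(6 if (y+i)%50 else 14,i*s),(0,255,0),1)
        if (y+i)%50==0: cv2.putText(im,str(y+i),(16,i*s+5),0,.45,(0,255,0),1)
    cv2.imwrite('pics/'+out+'.png',im)
E
python3 - <<'E'
from h import *
crop('top0',130,190,150,150,4,'ct1')
crop('top0',330,220,110,110,5,'ct2')
crop('scene0',270,130,170,130,4,'cs1')
crop('scene0',165,220,160,120,5,'cs2')
E
```

```text
(no output)
```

View pics/ct1.png

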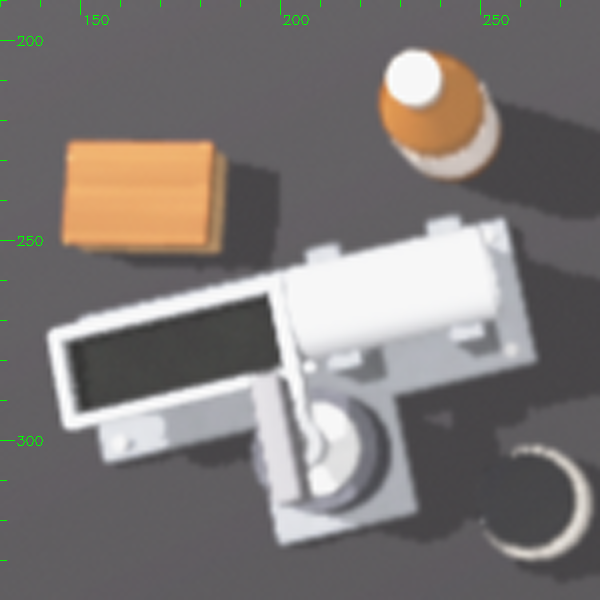

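View pics/ct2.png

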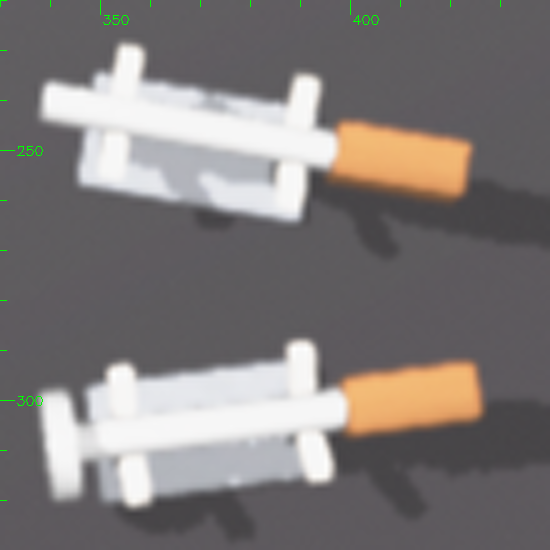

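View pics/cs1.png

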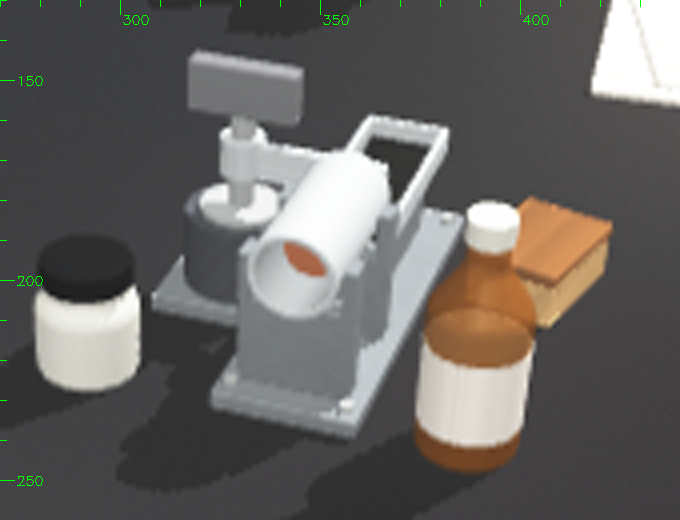

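View pics/cs2.png

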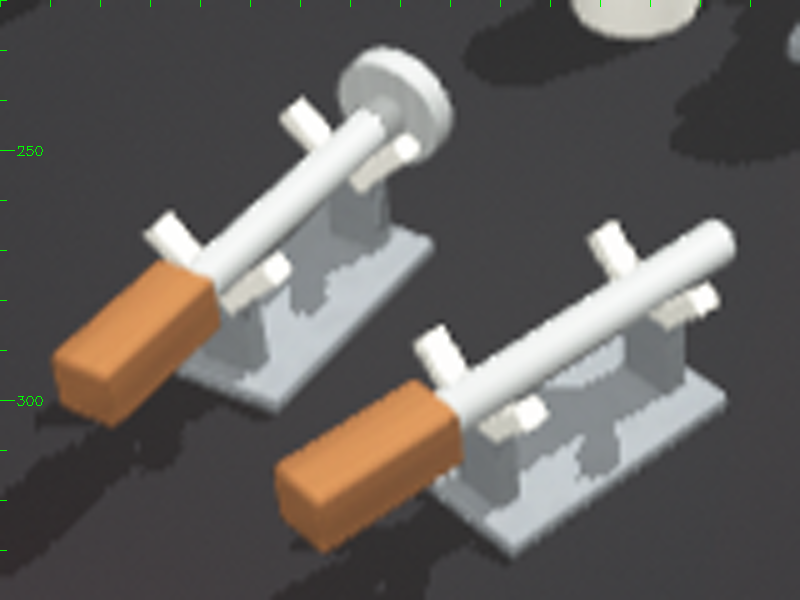

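```bash
cat > fit.py <<'E'
from h import *
from scipy.optimize import least_squares
T=load('top0'); S=load('scene0')
def Rz(a): return np.array([[np.cos(a),-np.sin(a),0],[np.sin(a),np.cos(a),0],[0,0,1]])
# stand model in bore_in frame (origin bore axis inlet), z rel. bench
obs=[(T,(252,.024,.074),(147,275.5)),(T,(252,-.024,.074),(149.3,292.5))]
obs=[(T,(.252,-.024,.074),(147,275.5)),(T,(.252,.024,.074),(149.3,292.5)),
 (S,(0,0,.095),(343.5,198)),
 (T,(.115,.072,.160),(199.3,299.8)),]
# bar face corners in the scene: inlet-side face x=.123-.008
for y,z,uv in [(.107,.160,(317.5,143.2)),(.037,.160,(345.8,147.5)),(.107,.126,(317,154.5)),(.037,.126,(344.8,161))]:
    obs.append((S,(.115,y,z),uv))
for dx,y,uv in [(.008,.037,(193,284.5)),(-.008,.037,(199.5,283)),(-.008,.107,(205.5,314.5)),(.008,.107,(199,316))]:
    obs.append((T,(.123+dx,y,.16),uv))
obs.pop(3)
def f(p,zoff=0):
    r=[]
    for d,m,uv in obs:
        w=Rz(p[2])@np.array(m)+[p[0],p[1],0]; r.append((proj(d,w)[0]-uv))
    return np.array(r)
s=least_squares(lambda p:f(p).ravel(),[.5,.1,1.4],loss='soft_l1')
print('stand',s.x, s.cost); print(np.round(f(s.x),1))
p=s.x
for n,m in [('bore_out',(.11,0,.095)),('tray',(.182,0,.062)),('knob',(.123,.072,.143))]: print(n,Rz(p[2])@np.array(m)+[p[0],p[1],0])
# rods: params handle x,y,z,yaw
ro=[(T,(-.031,.013,.013),(421.5,259)),(T,(-.031,-.013,.013),(424,248.5)),(T,(.031,-.013,.013),(398,244)),(T,(.031,.013,.013),(395.8,254.7)),
(S,(-.031,.013,.013),(220.2,313.2)),(S,(-.031,-.013,.013),(229.5,320.8)),(S,(-.031,-.013,-.013),(229.8,330.2)),(S,(.031,-.013,.013),(257,304.8)),(S,(.031,.013,.013),(247.8,296)),(S,(.031,-.013,-.013),(257,311.5)),
(T,(.169,0,.009),(338.5,240.3))]
def g(p): return np.array([proj(d,Rz(p[3])@np.array(m)+p[:3])[0]-uv for d,m,uv in ro])
s=least_squares(lambda p:g(p).ravel(),[.5,-.3,.055,1.5],loss='soft_l1'); print('rod',s.x); print(np.round(g(s.x),1))
print('tip',Rz(s.x[3])@[.169,0,0]+s.x[:3])
for n,uv,z in [('bottlecap',(234,209),.15),('bottle base',(243,222),.03),('jar',(262,315),.075),('box',(164,238),.038),('dischandle',(412,299),.068)]: print(n,onz(T,*uv,z))
E
python3 fit.py
```

```text
stand [0.57110884 0.03048282 1.79354173] 16.392403233280525
[[-3.1 -1.4]
 [-1.6  1.9]
 [-0.7  1.5]
 [-1.5  1.5]
 [-1.9  1.8]
 [-1.1  3.2]
 [-1.5  1.4]
 [-1.4 -1. ]
 [-0.5 -1.3]
 [ 0.2 -0.5]
 [-0.8 -0.2]]
bore_out [0.54680896 0.13776523 0.095     ]
tray [0.53090358 0.20798644 0.062     ]
knob [0.47371594 0.13453868 0.143     ]
rod [ 0.58115454 -0.33310579  0.05411438  1.38894665]
[[ 0.5 -0.1]
 [-0.6 -0.4]
 [-0.9 -0.2]
 [-0.2 -0. ]
 [-1.7 -0. ]
 [-1.4  0.3]
 [-0.   1.8]
 [ 0.2 -2.8]
 [-0.3 -1.2]
 [ 1.3  1.2]
 [-0.5 -0.1]]
tip [ 0.61171804 -0.16689246  0.05411438]
bottlecap [0.66943102 0.06364882 0.15      ]
bottle base [0.66721347 0.06141676 0.03      ]
jar [0.44029088 0.01027105 0.075     ]
box [0.62961167 0.24946394 0.038     ]
dischandle [ 0.47023488 -0.33295209  0.068     ]
```

```bash
cat >> h.py <<'E'
from scipy.spatial.transform import Rotation as Ro
def todo(target,yaw=None):
    s=read_state(); R=Ro.from_euler('xyz',s['orientation'])
    d=R.inv().apply(np.array(target)-s['tool_pos']); print('t',s['time_s'],'pos',np.round(s['tool_pos'],4),'rpy',np.round(s['orientation'],4),'F',np.round(s['contact_force'],1),'w',round(s['width'],4))
    print('tool delta mm',np.round(d*1000,1))
    if yaw is not None: print('spin deg',np.degrees((s['orientation'][2]-yaw+np.pi)%(2*np.pi)-np.pi))
E
python3 - <<'E'
from h import *
todo([.40,-.22,.29],.2227)
E
```

```text
t 0.15 pos [ 0.1359 -0.5068  0.2388] rpy [-3.1405e+00 -2.0000e-04  2.6180e-01] F [-0.4 -1.2 -0. ] w 0.0856
tool delta mm [ 329.4 -208.8  -50.9]
spin deg 2.2386447361499355
```

move_arm(
  deltas=[
    [[0.033, -0.021, -0.005], 0.3, 0],
    [[0.033, -0.021, -0.005], 0.3, 0],
    [[0.033, -0.021, -0.005], 0.3, 0],
    [[0.033, -0.021, -0.005], 0.3, 0],
    [[0.033, -0.021, -0.005], 0.3, 0],
    [[0.033, -0.021, -0.005], 0.3, 0],
    [[0.033, -0.021, -0.005], 0.3, 0],
    [[0.033, -0.021, -0.005], 0.1, 0],
    [[0.033, -0.021, -0.005], 0, 0],
    [[0.033, -0.021, -0.005], 0, 0],
  ],
)

```text
time_s: 1.15
tool_pos: [0.413, -0.2169, 0.2879]
orientation: [-3.135, 0.001, 0.212]
contact_force: [0.7, -1.1, -0.2]
width: 0.0853
```

```bash
python3 - <<'E'
from h import *
todo([.46,.10,.29],.2227)
s=read_state(); v=camera_info('wrist')['view']; print(-v[:3,:3].T@v[:3,3]-s['tool_pos'], -v[2,:3])
E
```

```text
t 1.15 pos [ 0.413  -0.2169  0.2879] rpy [-3.1353e+00  1.4000e-03  2.1200e-01] F [ 0.7 -1.1 -0.2] w 0.0853
tool delta mm [ 112.6 -299.9   -0.4]
spin deg -0.6112722531995607
[0.07191139 0.01351851 0.13507286] [-0.27775882 -0.05348903 -0.95916055]
```

move_arm(
  deltas=[
    [[0.011, -0.03, 0], -0.1, 0],
    [[0.011, -0.03, 0], -0.1, 0],
    [[0.011, -0.03, 0], -0.1, 0],
    [[0.011, -0.03, 0], -0.1, 0],
    [[0.011, -0.03, 0], -0.1, 0],
    [[0.011, -0.03, 0], 0, 0],
    [[0.011, -0.03, 0], 0, 0],
    [[0.011, -0.03, 0], 0, 0],
    [[0.011, -0.03, 0], 0, 0],
    [[0.01, -0.025, 0], 0, 0],
    [[0, 0, 0], 0, 0],
  ],
)

```text
time_s: 2.25
tool_pos: [0.4567, 0.1115, 0.2879]
orientation: [-3.133, 0.003, 0.227]
contact_force: [0.1, -0.3, -0.3]
width: 0.0854
```

```bash
python3 - <<'E'
from h import *
todo([.474,.135,.29],.2227)
snap('wrist','w1')
E
```

```text
t 2.25 pos [0.4567 0.1115 0.2879] rpy [-3.1332  0.0033  0.227 ] F [ 0.1 -0.3 -0.3] w 0.0854
tool delta mm [ 22.1 -19.1  -2. ]
spin deg 0.24400679021087
```

View pics/w1.png

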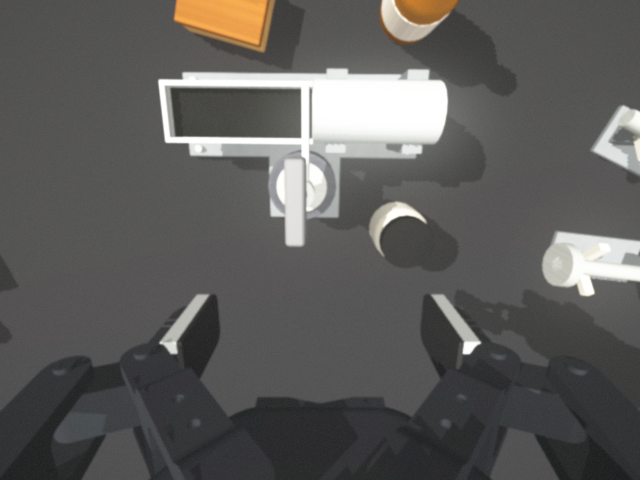

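```bash
python3 - <<'E'
from h import *
crop('w1',150,60,200,150,4,'cw1')
crop('w1',250,130,120,130,5,'cw2')
E
```

```text
(no output)
```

View pics/cw1.png

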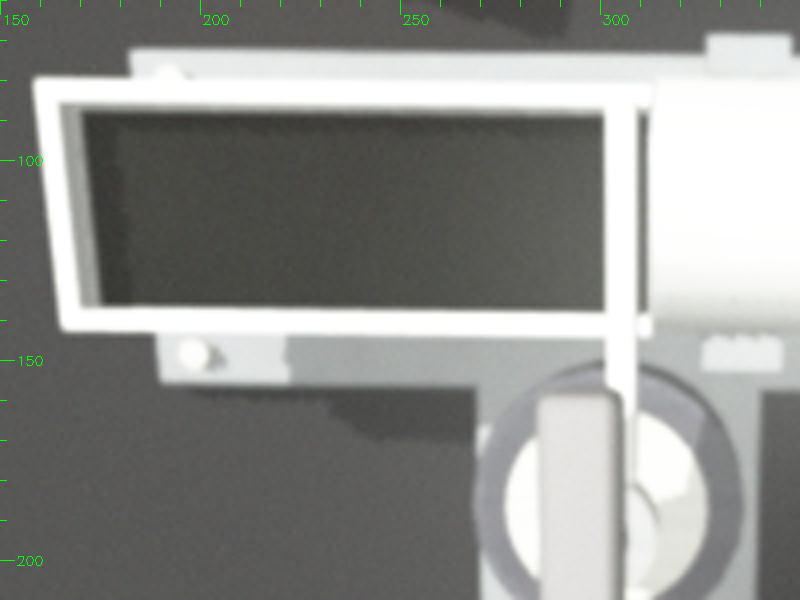

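View pics/cw2.png

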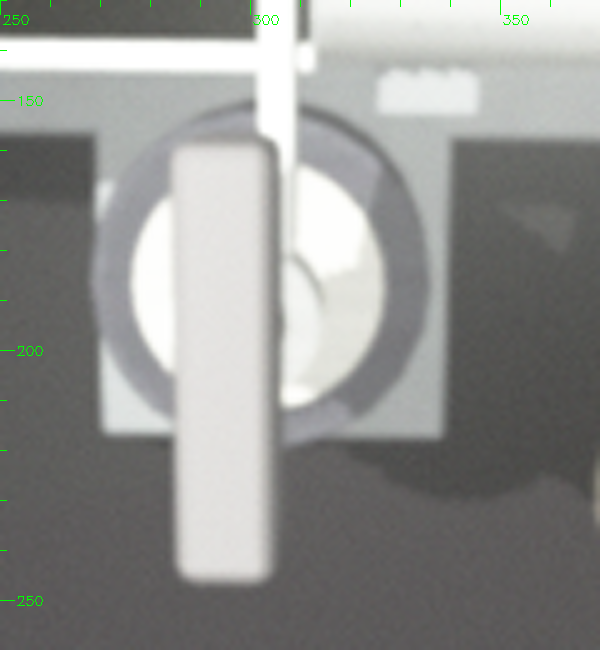

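```bash
cat >> fit.py <<'E'
print('---wrist')
W=load('w1')
wo=[(W,(.252,-.024,.074),(164.8,86)),(W,(.252,.024,.074),(170.3,136.8))]
for dx,y,uv in [(.008,.037,(284.5,158.5)),(-.008,.037,(303.8,158.5)),(-.008,.107,(304.3,246)),(.008,.107,(285.5,246))]:
    wo.append((W,(.123+dx,y,.16),uv))
import sys
for name,o in [('w',wo),('all',wo+obs)]:
    obs=o
    s=least_squares(lambda p:f(p).ravel(),[.5,.1,1.4],loss='soft_l1'); p=s.x
    print(name,p); print(np.round(f(p),1).tolist())
    for n,m in [('bore_out',(.11,0,.095)),('tray',(.182,0,.062)),('knob',(.123,.072,.143))]: print(n,Rz(p[2])@np.array(m)+[p[0],p[1],0])
E
python3 fit.py | sed -n '/wrist/,$p'
```

```text
---wrist
w [0.5702485  0.03038066 1.78495714]
[[-0.7, -1.9], [-0.5, 0.5], [-0.7, -0.5], [1.4, -0.2], [0.9, 1.1], [-0.1, 0.8]]
bore_out [0.54687048 0.13786771 0.095     ]
tray [0.5315685  0.20822288 0.062     ]
knob [0.47375245 0.13526875 0.143     ]
all [0.5703816  0.03040472 1.78603814]
[[-0.7, -1.7], [-0.4, 0.6], [-0.6, -0.5], [1.4, -0.2], [1.0, 1.1], [0.0, 0.8], [-3.1, -1.9], [-1.8, 1.4], [-1.0, 1.5], [-1.3, 1.3], [-1.8, 1.7], [-0.9, 3.0], [-1.4, 1.3], [-1.6, -1.1], [-0.6, -1.3], [-0.2, -0.5], [-1.2, -0.2]]
bore_out [0.5468874  0.13786645 0.095     ]
tray [0.53150937 0.20820503 0.062     ]
knob [0.47377222 0.13518844 0.143     ]
```

```bash
python3 - <<'E'
from h import *
todo([.4738,.1352,.19],.215)
E
```

```text
t 2.3 pos [0.4565 0.1102 0.2879] rpy [-3.134   0.0038  0.2265] F [-0.3 -0.7 -0.3] w 0.0854
tool delta mm [ 22.8 -19.7  98. ]
spin deg 0.6593744780563784
```

move_arm(
  deltas=[
    [[0.008, -0.007, 0.03], 0.2, 0],
    [[0.008, -0.007, 0.03], 0.2, 0],
    [[0.006, -0.006, 0.03], 0.2, 0],
    [[0, 0, 0.008], 0, 0],
    [[0, 0, 0], 0, 0],
  ],
)

```text
time_s: 2.8
tool_pos: [0.4741, 0.1312, 0.1881]
orientation: [-3.137, 0.002, 0.213]
contact_force: [-0.3, 1.0, 0.3]
width: 0.0854
```

```bash
python3 - <<'E'
from h import *
todo([.4738,.1352,.137],.215)
E
```

```text
t 2.8 pos [0.4741 0.1312 0.1881] rpy [-3.1369e+00  2.2000e-03  2.1340e-01] F [-0.3  1.   0.3] w 0.0854
tool delta mm [ 0.7 -3.7 51.1]
spin deg -0.09368574849597387
```

move_arm(
  deltas=[
    [[0.0005, -0.002, 0.02], 0, 0],
    [[0, -0.001, 0.02], 0, 0],
    [[0, 0, 0.011], 0, 0],
    [[0, 0, 0], 0, 0],
  ],
)

```text
time_s: 3.2
tool_pos: [0.4767, 0.1316, 0.1411]
orientation: [-3.139, -0.006, 0.211]
contact_force: [0.8, 0.5, 1.3]
width: 0.0852
```

```bash
python3 - <<'E'
from h import *
todo([.4738,.1352,.137],.215)
snap('wrist','w2')
E
```

```text
t 3.2 pos [0.4767 0.1316 0.1411] rpy [-3.1387 -0.0057  0.2107] F [0.8 0.5 1.3] w 0.0852
tool delta mm [-2.1 -4.1  4.1]
spin deg -0.24481830555075149
```

View pics/w2.png

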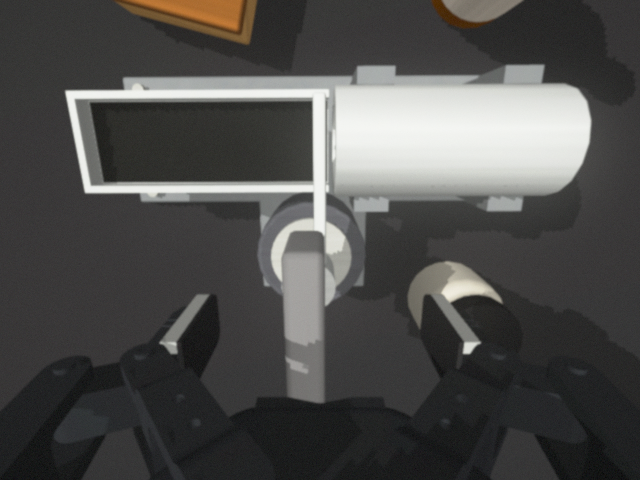

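move_arm(
  deltas=[
    [[-0.002, -0.005, 0.003], 0, 0],
    [[0, 0, 0], 0, 0],
    [[0, 0, 0], 0, 0],
  ],
)

```text
time_s: 3.55
tool_pos: [0.4755, 0.1363, 0.1416]
orientation: [-3.139, -0.012, 0.21]
contact_force: [-0.1, 0.2, 0.1]
width: 0.0859
```

```bash
python3 - <<'E'
from h import *
todo([.4738,.1352,.137],.215)
E
```

```text
t 3.55 pos [0.4755 0.1363 0.1416] rpy [-3.1393 -0.012   0.2104] F [-0.1  0.2  0.1] w 0.0859
tool delta mm [-1.9  0.7  4.6]
spin deg -0.26213993299036703
```

move_arm(
  deltas=[
    [[-0.002, 0, 0.007], 0, 0],
    [[0, 0, 0], 0, 100],
    [[0, 0, 0], 0, 220],
    [[0, 0, 0], 0, 220],
    [[0, 0, 0], 0, 220],
    [[0, 0, 0], 0, 220],
    [[0, 0, 0], 0, 220],
  ],
)

```text
time_s: 4.25
tool_pos: [0.4736, 0.1366, 0.1349]
orientation: [-3.138, -0.013, 0.211]
contact_force: [-0.2, 0.8, -0.2]
width: 0.015
```

```bash
python3 - <<'E'
from h import *
todo([.4738,.1352,.125],.215)
snap('wrist','w3')
E
```

```text
t 4.25 pos [0.4736 0.1366 0.1349] rpy [-3.1384 -0.0134  0.2106] F [-0.2  0.8 -0.2] w 0.015
tool delta mm [-0.3  1.5  9.8]
spin deg -0.250022214319535
```

View pics/w3.png

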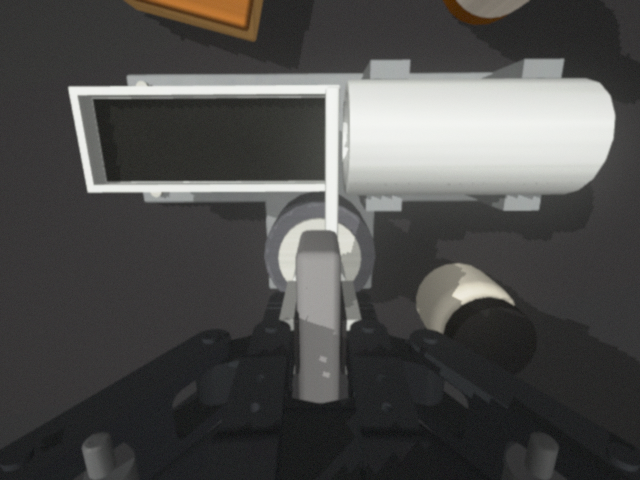

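move_arm(
  deltas=[
    [[0, 0, 0.005], 0, 230],
    [[0, 0, 0.005], 0, 230],
    [[0, 0, 0.005], 0, 230],
    [[0, 0, 0.003], 0, 230],
  ],
)

```text
time_s: 4.7
tool_pos: [0.4753, 0.137, 0.1222]
orientation: [-3.139, -0.019, 0.212]
contact_force: [-9.8, 0.8, 39.1]
width: 0.0152
```

move_arm(
  deltas=[
    [[0, 0, 0.0], -4, 230],
    [[0, 0, 0.001], -6, 230],
  ],
)

```text
time_s: 4.9
tool_pos: [0.4744, 0.1374, 0.1239]
orientation: [3.141, -0.02, 0.39]
contact_force: [-4.4, 2.1, 10.9]
width: 0.0152
```

move_arm(
  deltas=[
    [[0, 0, 0.002], -7, 230],
    [[0, 0, 0.002], -7, 230],
    [[0, 0, 0.002], -7, 230],
  ],
)

```text
time_s: 5.2
tool_pos: [0.4741, 0.1386, 0.1224]
orientation: [3.134, -0.022, 0.771]
contact_force: [-8.0, 0.2, 27.4]
width: 0.0151
```

move_arm(
  deltas=[
    [[0, 0, 0.001], -7, 230],
    [[0, 0, 0.0015], -7, 230],
    [[0, 0, 0.0015], -7, 230],
    [[0, 0, 0.0015], -7, 230],
  ],
)

```text
time_s: 5.6
tool_pos: [0.4724, 0.1393, 0.1225]
orientation: [3.126, -0.017, 1.279]
contact_force: [-5.3, -0.9, 19.8]
width: 0.0154
```

move_arm(
  deltas=[
    [[0, 0, 0.0015], -6, 230],
    [[0, 0, 0.001], -2, 230],
  ],
)

```text
time_s: 5.8
tool_pos: [0.4717, 0.1393, 0.1226]
orientation: [3.124, -0.015, 1.426]
contact_force: [-2.9, -0.8, 11.6]
width: 0.0153
```

move_arm(
  deltas=[
    [[0, 0, -0.005], 0, 230],
    [[0, 0, -0.005], 0, 230],
    [[0, 0, -0.002], 0, 230],
  ],
)

```text
time_s: 6.1
tool_pos: [0.4708, 0.1388, 0.1349]
orientation: [3.126, -0.015, 1.426]
contact_force: [6.4, -0.4, -27.0]
width: 0.0152
```

move_arm(
  deltas=[
    [[0, 0, 0.001], 0, 150],
    [[0, 0, 0], 0, 130],
    [[0, 0, 0], 0, 130],
    [[0, 0, -0.02], 0, 130],
    [[0, 0, -0.03], 0, 130],
    [[0, 0, -0.04], 0, 60],
    [[0, 0, -0.04], 0, 0],
    [[0, 0, 0], 0, 0],
  ],
)

```text
time_s: 6.9
tool_pos: [0.4685, 0.1367, 0.2676]
orientation: [3.127, -0.013, 1.427]
contact_force: [-0.4, 0.5, 0.1]
width: 0.0826
```

```bash
python3 - <<'E'
from h import *
todo([.47,.0,.29],1.41)
snap('wrist','w4'); snap('scene','s4'); crop('s4',270,130,170,130,4,'cs4')
E
```

```text
t 6.9 pos [0.4685 0.1367 0.2676] rpy [ 3.1272 -0.013   1.4266] F [-0.4  0.5  0.1] w 0.0826
tool delta mm [-134.7   21.5  -23.8]
spin deg 0.9523126321738411
```

View pics/w4.png

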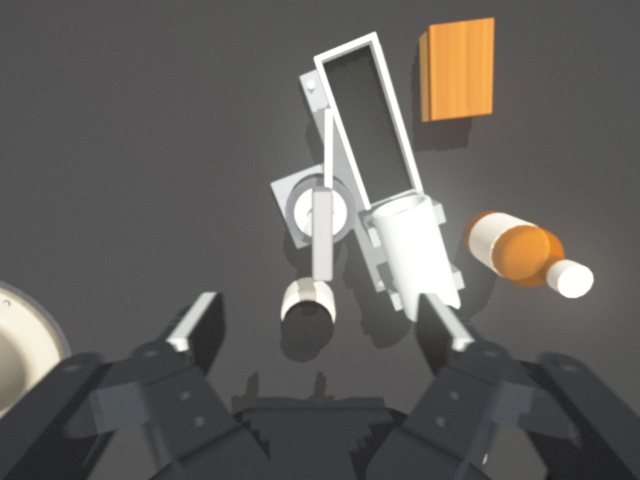

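View pics/cs4.png

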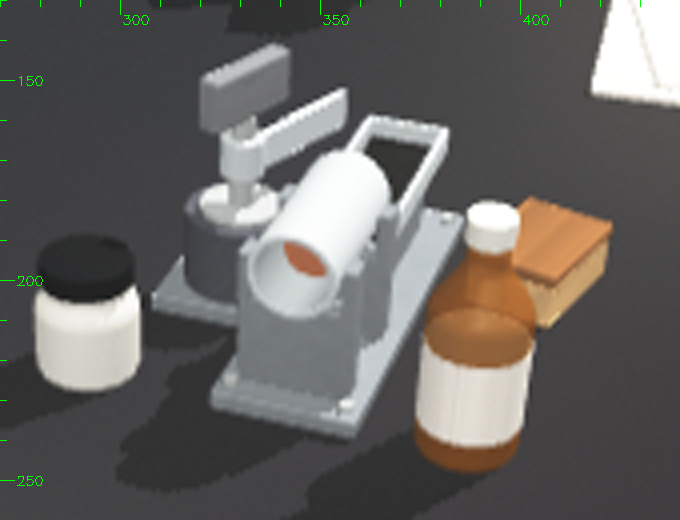

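```bash
python3 - <<'E'
from h import *
todo([.588,-.30,.27],1.389)
E
```

```text
t 7.0 pos [0.4664 0.1364 0.263 ] rpy [ 3.135  -0.0109  1.4265] F [-0.6 -0.2  0.1] w 0.0855
tool delta mm [-414.3  183.2  -10.3]
spin deg 2.147401196068674
```

move_arm(
  deltas=[
    [[-0.038, 0.017, -0.003], 0.3, 0],
    [[-0.038, 0.017, -0.001], 0.3, 0],
    [[-0.038, 0.017, -0.001], 0.3, 0],
    [[-0.038, 0.017, -0.001], 0.3, 0],
    [[-0.038, 0.017, -0.001], 0.3, 0],
    [[-0.038, 0.017, -0.001], 0.3, 0],
    [[-0.038, 0.017, -0.001], 0.3, 0],
    [[-0.038, 0.017, -0.001], 0, 0],
    [[-0.038, 0.017, 0], 0, 0],
    [[-0.038, 0.016, 0], 0, 0],
    [[-0.034, 0.014, 0], 0, 0],
    [[0, 0, 0], 0, 0],
  ],
)

```text
time_s: 8.2
tool_pos: [0.5741, -0.316, 0.2413]
orientation: [-3.111, -0.019, 1.393]
contact_force: [0.4, 1.4, -1.0]
width: 0.0855
```

```bash
python3 - <<'E'
from h import *
todo([.588,-.30,.27],1.389)
snap('wrist','w5')
todo([.588,-.30,.27],1.389)
E
```

```text
t 8.2 pos [ 0.5741 -0.316   0.2413] rpy [-3.1109 -0.0192  1.3931] F [ 0.4  1.4 -1. ] w 0.0855
tool delta mm [ 18.8   9.9 -28.7]
spin deg 0.2332045284514333
t 8.25 pos [ 0.5739 -0.3138  0.2411] rpy [-3.1096 -0.0208  1.3941] F [-0.7  0.1 -0.9] w 0.0856
tool delta mm [ 16.7  10.5 -28.9]
spin deg 0.2932298934777589
```

View pics/w5.png

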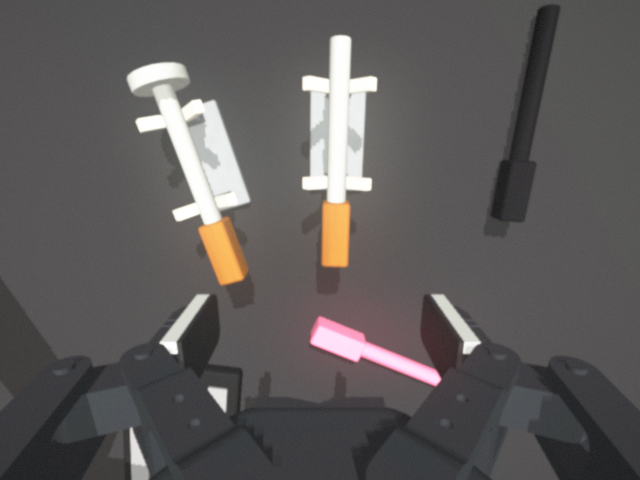

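```bash
python3 - <<'E'
from h import *
crop('w5',290,20,110,120,5,'cw5a')
crop('w5',290,160,110,120,5,'cw5b')
E
```

```text
(no output)
```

View pics/cw5a.png

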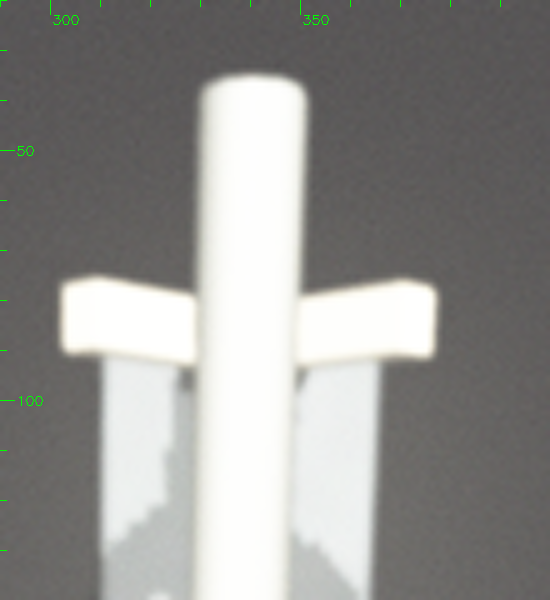

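View pics/cw5b.png

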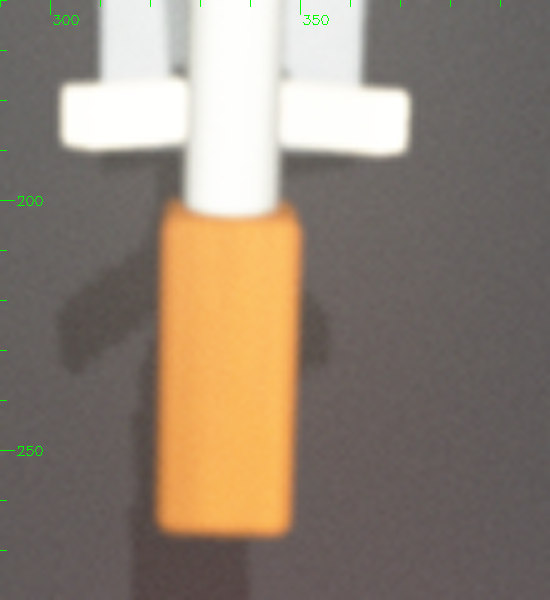

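```bash
cat >> fit.py <<'E'
print('---rodw')
W=load('w5')
wr=[(W,(-.031,.013,.013),(321.3,266.5)),(W,(-.031,-.013,.013),(348,266.5)),(W,(.031,.013,.013),(322.7,204)),(W,(.031,-.013,.013),(350,204)),(W,(.169,0,.009),(340.5,35.5))]
for nm,o in [('w',wr),('all',wr+ro)]:
    ro=o
    s=least_squares(lambda p:g(p).ravel(),[.5,-.3,.055,1.5],loss='soft_l1'); print('rod',nm,s.x, np.degrees(s.x[3])); print(np.round(g(s.x),1).tolist())
    if nm=='w':
      s=least_squares(lambda q:g([q[0],q[1],.055,q[2]]).ravel(),[.5,-.3,1.5]); print('rod fixz',s.x)
E
python3 fit.py | sed -n '/rodw/,$p'
```

```text
---rodw
rod w [ 0.5822798  -0.33290626  0.05349191  1.38025076] 79.08254343525832
[[-0.1, 0.2], [0.2, 0.8], [-0.6, -1.0], [0.5, -0.5], [-0.0, 0.4]]
rod fixz [ 0.58228325 -0.33278851  1.38046718]
rod all [ 0.58197399 -0.33299196  0.05393082  1.38001083] 79.06879612645993
[[-0.4, 0.5], [-0.1, 1.1], [-0.9, -0.8], [0.2, -0.3], [-0.3, 0.4], [0.3, -0.3], [-0.7, -0.6], [-0.9, -0.6], [-0.3, -0.5], [-1.3, 0.1], [-1.1, 0.5], [0.3, 2.0], [0.7, -2.5], [0.3, -1.0], [1.7, 1.6], [-0.5, -1.1]]
```

```bash
python3 - <<'E'
from h import *
todo([.5836,-.325,.11],1.380)
E
```

```text
t 8.25 pos [ 0.5739 -0.3138  0.2411] rpy [-3.1096 -0.0208  1.3941] F [-0.7  0.1 -0.9] w 0.0856
tool delta mm [-12.   15.7 130.5]
spin deg 0.8088919090955193
```

move_arm(
  deltas=[
    [[-0.002, 0.002, 0.02], 0.2, 0],
    [[-0.002, 0.002, 0.02], 0.2, 0],
    [[-0.002, 0.002, 0.02], 0.2, 0],
    [[-0.002, 0.002, 0.02], 0.2, 0],
    [[-0.002, 0.002, 0.02], 0, 0],
    [[-0.002, 0.004, 0.02], 0, 0],
    [[0, 0, 0.01], 0, 0],
    [[0, 0, 0], 0, 0],
  ],
)

```text
time_s: 9.05
tool_pos: [0.5782, -0.3127, 0.0975]
orientation: [-3.095, -0.029, 1.386]
contact_force: [-0.2, 1.1, -0.1]
width: 0.0851
```

```bash
python3 - <<'E'
from h import *
todo([.5836,-.325,.043],1.380)
E
```

```text
t 9.05 pos [ 0.5782 -0.3127  0.0975] rpy [-3.0949 -0.0295  1.3856] F [-0.2  1.1 -0.1] w 0.0851
tool delta mm [-12.7  10.1  53.7]
spin deg 0.3217450489649036
```

move_arm(
  deltas=[
    [[-0.013, 0.011, 0.01], 0.3, 0],
    [[0, 0, 0.01], 0, 0],
    [[0, 0, 0], 0, 0],
  ],
)

```text
time_s: 9.35
tool_pos: [0.5861, -0.3247, 0.0775]
orientation: [-3.095, -0.029, 1.382]
contact_force: [-1.2, 0.1, -0.2]
width: 0.085
```

```bash
python3 - <<'E'
from h import *
todo([.5836,-.325,.043],1.380)
snap('wrist','w6')
E
```

```text
t 9.35 pos [ 0.5861 -0.3247  0.0775] rpy [-3.0952 -0.0295  1.3823] F [-1.2  0.1 -0.2] w 0.085
tool delta mm [-1.7 -0.8 34.6]
spin deg 0.1309239890950044
```

View pics/w6.png

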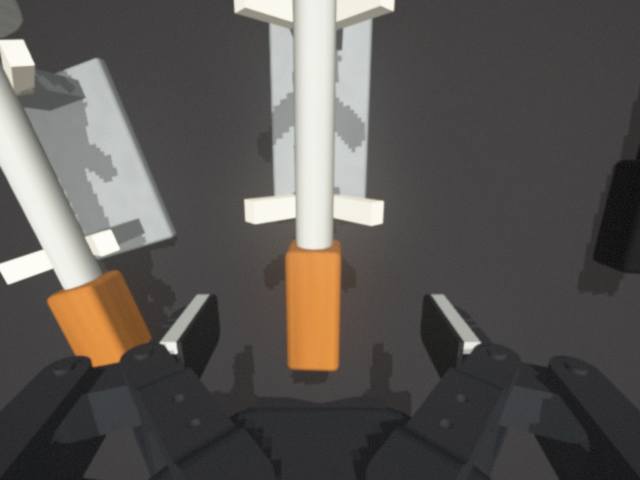

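move_arm(
  deltas=[
    [[-0.001, -0.002, 0.012], 0, 0],
    [[-0.001, -0.001, 0.012], 0, 0],
    [[0, 0, 0.01], 0, 0],
    [[0, 0, 0], 0, 0],
  ],
)

```text
time_s: 9.8
tool_pos: [0.5815, -0.3245, 0.0439]
orientation: [-3.098, -0.028, 1.383]
contact_force: [-0.2, -0.9, -0.1]
width: 0.0856
```

```bash
python3 - <<'E'
from h import *
todo([.5836,-.325,.043],1.380)
E
```

```text
t 9.8 pos [ 0.5815 -0.3245  0.0439] rpy [-3.0985 -0.028   1.3831] F [-0.2 -0.9 -0.1] w 0.0856
tool delta mm [-0.2  2.2  0.8]
spin deg 0.1780324272596538
```

move_arm(
  deltas=[
    [[0, 0.002, 0], 0, 80],
    [[0, 0, 0], 0, 200],
    [[0, 0, 0], 0, 230],
    [[0, 0, 0], 0, 230],
    [[0, 0, 0], 0, 230],
    [[0, 0, 0], 0, 230],
  ],
)

```text
time_s: 10.4
tool_pos: [0.5829, -0.3249, 0.0444]
orientation: [-3.097, -0.028, 1.383]
contact_force: [0.3, -0.3, -1.9]
width: 0.0253
```

```bash
python3 - <<'E'
from h import *
todo([.5836,-.325,.043],1.380)
s=read_state(); print(s['qpos'])
E
```

```text
t 10.4 pos [ 0.5829 -0.3249  0.0444] rpy [-3.0965 -0.0278  1.3835] F [ 0.3 -0.3 -1.9] w 0.0253
tool delta mm [0.  0.8 1.4]
spin deg 0.19888902666897298
[-0.62604186  0.81170145  1.25585988  0.00667759  1.12666573 -0.44237215]
```

move_arm(
  deltas=[
    [[0, 0, -0.01], 0, 230],
    [[0, 0, -0.015], 0, 230],
    [[0, 0, -0.015], 0, 230],
    [[0, 0, -0.012], 0, 230],
    [[0, 0, 0], 0, 230],
  ],
)

```text
time_s: 10.9
tool_pos: [0.5864, -0.3273, 0.1011]
orientation: [-3.1, -0.027, 1.383]
contact_force: [0.2, -0.4, -3.4]
width: 0.0247
```

```bash
cat > rod.py <<'E'
from h import *
Rg=Ro.from_euler('xyz',[-3.0965,-.0278,1.3835]); pg=np.array([.5829,-.3249,.0444])
h0=np.array([.582,-.333,.055]); d0=np.array([np.cos(1.38),np.sin(1.38),0])
hl=Rg.inv().apply(h0-pg); dl=Rg.inv().apply(d0)
bi=np.array([.5704,.0304,.095]); by=1.786
B=Ro.from_euler('z',by)
def rod():
    s=read_state(); R=Ro.from_euler('xyz',s['orientation']); p=s['tool_pos']
    h=p+R.apply(hl); d=R.apply(dl); t=h+.169*d
    print('t',s['time_s'],'F',np.round(s['contact_force'],1),'w',round(s['width'],4),'rpy',np.round(s['orientation'],3))
    print('handle',np.round(h,4),'tip',np.round(t,4),'yaw',round(np.arctan2(d[1],d[0]),4),'pitch up',round(d[2],4))
    print('tip in bore mm',np.round(1000*B.inv().apply(t-bi),1),'handle in bore',np.round(1000*B.inv().apply(h-bi),1))
    return s,R,p,h,d,t
def togo(hand,yaw):
    s,R,p,h,d,t=rod()
    y=np.arctan2(d[1],d[0]); dy=yaw-y
    # handle target -> TCP target after rotation about world z
    Rn=Ro.from_euler('z',dy)*R
    tcp=np.array(hand)-Rn.apply(hl)
    print('tool delta mm',np.round(1000*R.inv().apply(tcp-p),1),'spin',round(-np.degrees(dy),2))
def tipto(x,y=0,z=0):
    t=bi+B.apply([x,y,z]); togo(t-.169*B.apply([1,0,0]),by)
E
python3 - <<'E'
from rod import *
snap('wrist','w7'); tipto(-.045,0,0.0)
E
```

```text
t 10.95 F [-0.6 -0.1 -2.5] w 0.0253 rpy [-3.099 -0.027  1.383]
handle [ 0.5851 -0.3352  0.1107] tip [ 0.6172 -0.1692  0.1107] yaw 1.3798 pitch up -0.0004
tip in bore mm [-205.    -3.1   15.7] handle in bore [-360.3   63.7   15.7]
tool delta mm [158.1  -1.   20.1] spin -23.27
```

View pics/w7.png

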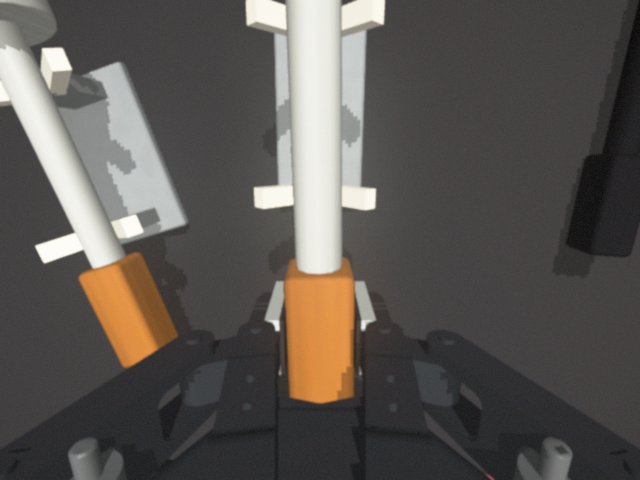

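move_arm(
  deltas=[
    [[0.015, 0.001, 0.0], -4, 230],
    [[0.02, 0.002, 0.0], -4, 230],
    [[0.02, 0.004, 0.0], -4, 230],
    [[0.02, 0.005, 0.0], -4, 230],
    [[0.02, 0.006, 0.0], -4, 230],
    [[0, 0, 0], -2, 230],
    [[0, 0, 0], 0, 230],
  ],
)

```text
time_s: 11.65
tool_pos: [0.6061, -0.2284, 0.0988]
orientation: [-3.109, -0.046, 1.781]
contact_force: [-0.5, -0.5, -2.7]
width: 0.025
```

```bash
python3 - <<'E'
from rod import *
tipto(-.045,0,0.0)
E
```

```text
t 11.65 F [-0.5 -0.5 -2.7] w 0.025 rpy [-3.109 -0.046  1.781]
handle [ 0.6083 -0.2365  0.1092] tip [ 0.5737 -0.0711  0.1122] yaw 1.7772 pitch up 0.0179
tip in bore mm [-99.8  18.4  17.2] handle in bore [-268.8   19.9   14.2]
tool delta mm [54.2 20.1 16.1] spin -0.51
```

move_arm(
  deltas=[
    [[0.012, 0.006, 0.004], -0.3, 230],
    [[0.015, 0.006, 0.004], -0.2, 230],
    [[0.014, 0.005, 0.004], 0, 230],
    [[0, 0.002, 0.003], 0, 230],
    [[0, 0, 0], 0, 230],
  ],
)

```text
time_s: 12.15
tool_pos: [0.6153, -0.1792, 0.0823]
orientation: [-3.107, -0.048, 1.787]
contact_force: [0.6, -0.2, -2.3]
width: 0.0253
```

```bash
python3 - <<'E'
from rod import *
tipto(-.045,0,0.0)
snap('wrist','w8');snap('scene','s8');snap('top','t8')
crop('s8',270,130,170,130,4,'cs8'); crop('t8',180,220,200,150,4,'ct8')
E
```

```text
t 12.15 F [ 0.6 -0.2 -2.3] w 0.0253 rpy [-3.107 -0.048  1.787]
handle [ 0.6176 -0.1873  0.0928] tip [ 0.582  -0.0221  0.0961] yaw 1.7834 pitch up 0.02
tip in bore mm [-53.8  -0.1   1.1] handle in bore [-222.7    0.4   -2.2]
tool delta mm [ 8.8  0.3 -1.8] spin -0.15
```

View pics/w8.png

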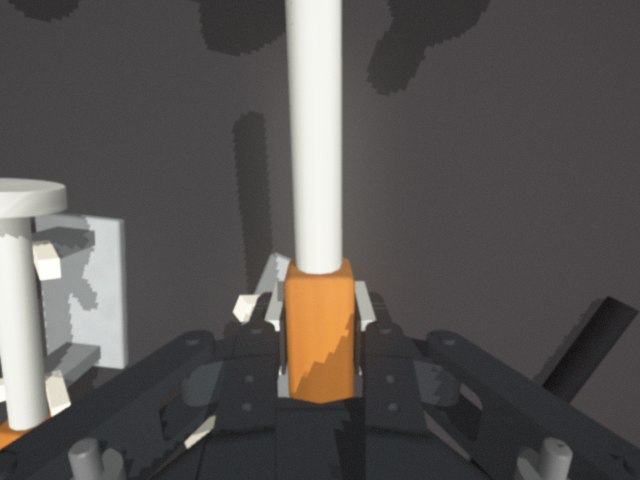

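View pics/cs8.png

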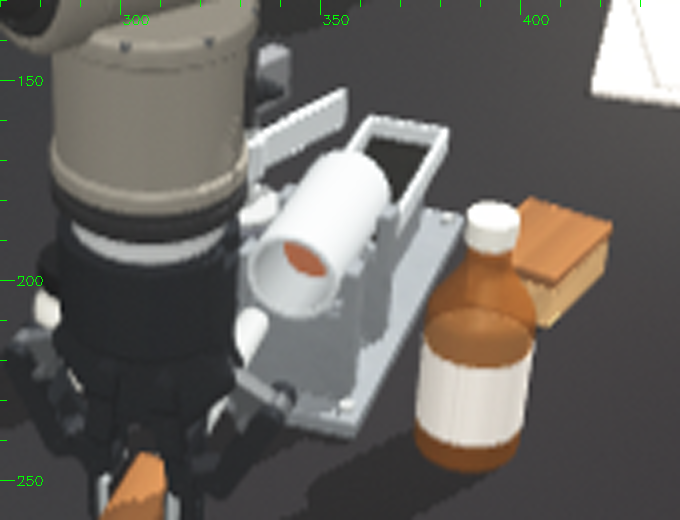

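View pics/ct8.png

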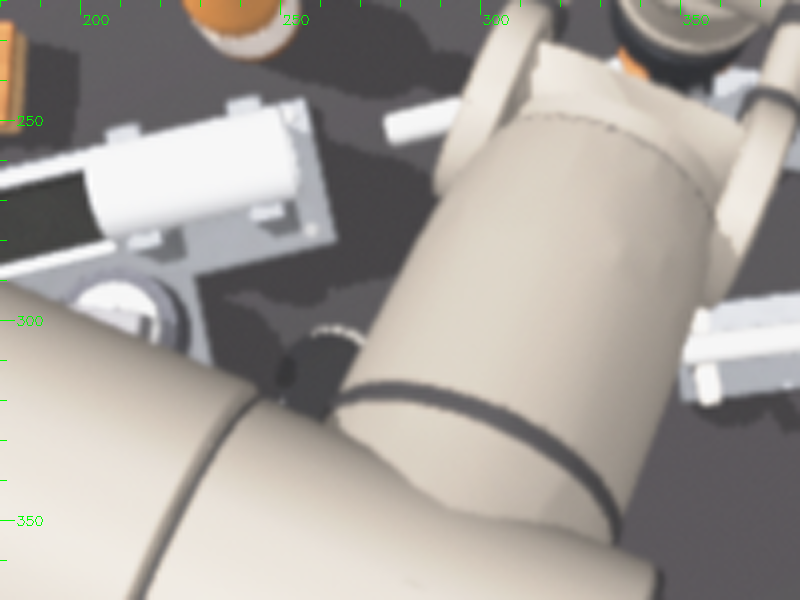

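```bash
python3 - <<'E'
from rod import *
T=load('t8'); print(proj(T,[[.582,-.0221,.0961],[.5704,.0304,.095]]))
for l in (-.022,.022): print(proj(T,bi+B.apply([0,l,0])), proj(T,bi+B.apply([0,l*27/22,0])))
E
```

```text
[[275.25049503 251.50779894]
 [252.18807174 257.06042077]]
[[250.15954591 247.77546121]] [[249.70035408 245.67365039]]
[[254.2298638 266.4061025]] [[254.69577109 268.53865128]]
```

move_arm(
  deltas=[
    [[0.015, 0, 0], 0, 230],
    [[0.015, 0, 0], 0, 230],
    [[0.015, 0, 0], 0, 230],
    [[0.015, 0, 0], 0, 230],
    [[0, 0, 0], 0, 230],
  ],
)

```text
time_s: 12.8
tool_pos: [0.601, -0.1172, 0.0868]
orientation: [-3.109, -0.047, 1.784]
contact_force: [0.1, 0.2, -2.6]
width: 0.0247
```

```bash
python3 - <<'E'
from rod import *
tipto(.125,0,0.0)
snap('scene','s9');crop('s9',270,130,170,130,4,'cs9')
E
```

```text
t 12.8 F [ 0.1  0.2 -2.6] w 0.0247 rpy [-3.109 -0.047  1.784]
handle [ 0.6033 -0.1253  0.0972] tip [0.5681 0.04   0.1005] yaw 1.7804 pitch up 0.0194
tip in bore mm [9.9 0.2 5.5] handle in bore [-159.1    1.1    2.2]
tool delta mm [114.9   1.1   7.6] spin -0.32
```

View pics/cs9.png

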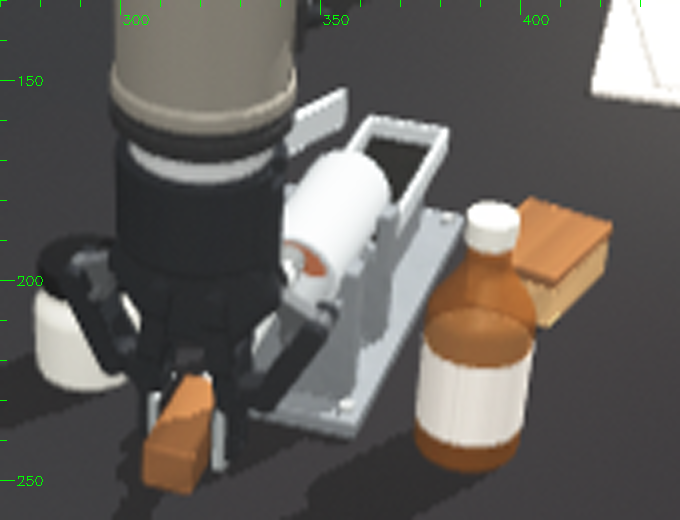

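move_arm(
  deltas=[
    [[0.012, 0, 0.004], -0.2, 230],
    [[0.012, 0, 0.003], -0.1, 230],
    [[0.012, 0, 0.002], 0, 230],
    [[0.012, 0, 0.001], 0, 230],
  ],
)

```text
time_s: 13.25
tool_pos: [0.5906, -0.0695, 0.0786]
orientation: [-3.111, -0.045, 1.788]
contact_force: [-0.3, -2.2, -1.7]
width: 0.0253
```

```bash
python3 - <<'E'
from rod import *
tipto(.125,0,0.0)
E
```

```text
t 13.25 F [-0.3 -2.2 -1.7] w 0.0253 rpy [-3.111 -0.045  1.788]
handle [ 0.5928 -0.0776  0.0891] tip [0.5571 0.0876 0.0919] yaw 1.7838 pitch up 0.0169
tip in bore mm [58.7  0.8 -3.1] handle in bore [-110.3    1.2   -5.9]
tool delta mm [66.4  1.2 -3. ] spin -0.12
```

move_arm(
  deltas=[
    [[0.01, 0, -0.001], 0, 230],
    [[0.01, 0, 0], 0, 230],
    [[0.01, 0, 0], 0, 230],
    [[0.01, 0, 0], 0, 230],
  ],
)

```text
time_s: 13.65
tool_pos: [0.5811, -0.0267, 0.0816]
orientation: [-3.111, -0.044, 1.788]
contact_force: [0.5, -0.5, -2.9]
width: 0.025
```

```bash
python3 - <<'E'
from rod import *
tipto(.125,0,0.0)
snap('scene','s10');crop('s10',270,130,170,130,4,'cs10')
E
```

```text
t 13.65 F [ 0.5 -0.5 -2.9] w 0.025 rpy [-3.111 -0.044  1.788]
handle [ 0.5833 -0.0347  0.0921] tip [0.5475 0.1304 0.0949] yaw 1.7845 pitch up 0.0167
tip in bore mm [ 1.026e+02  1.000e+00 -1.000e-01] handle in bore [-66.4   1.3  -2.9]
tool delta mm [22.5  1.2 -1.9] spin -0.09
```

View pics/cs10.png

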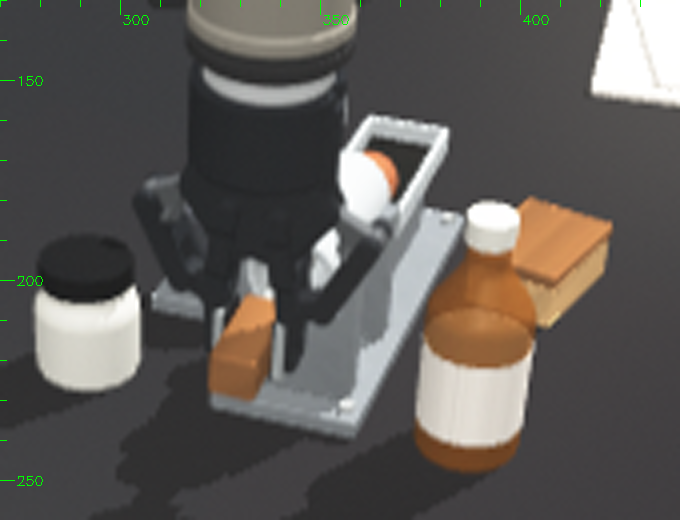

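move_arm(
  deltas=[
    [[0.01, 0, 0], 0, 230],
    [[0.01, 0, 0], 0, 230],
    [[0.004, 0, 0], 0, 230],
    [[0, 0, 0], 0, 230],
  ],
)

```text
time_s: 14.1
tool_pos: [0.5748, 0.0009, 0.0828]
orientation: [-3.11, -0.045, 1.79]
contact_force: [-0.6, -1.0, -2.4]
width: 0.0253
```

```bash
python3 - <<'E'
from rod import *
tipto(.13,0,0.0)
snap('scene','s11');crop('s11',270,130,170,130,4,'cs11')
snap('top','t11');crop('t11',130,190,150,150,4,'ct11')
snap('wrist','w11')
E
```

```text
t 14.1 F [-0.6 -1.  -2.4] w 0.0253 rpy [-3.11  -0.045  1.79 ]
handle [ 0.577  -0.0071  0.0933] tip [0.5409 0.158  0.0962] yaw 1.7862 pitch up 0.0176
tip in bore mm [130.9   1.5   1.2] handle in bore [-38.    1.5  -1.7]
tool delta mm [-0.9  1.5 -1.8] spin 0.01
```

View pics/cs11.png

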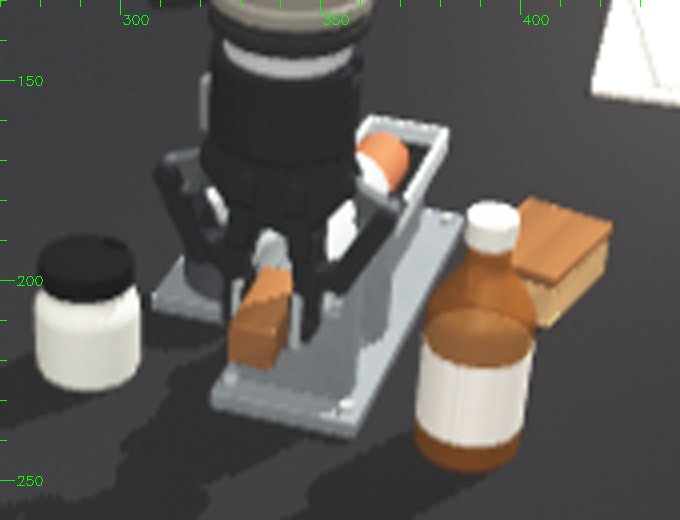

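View pics/ct11.png

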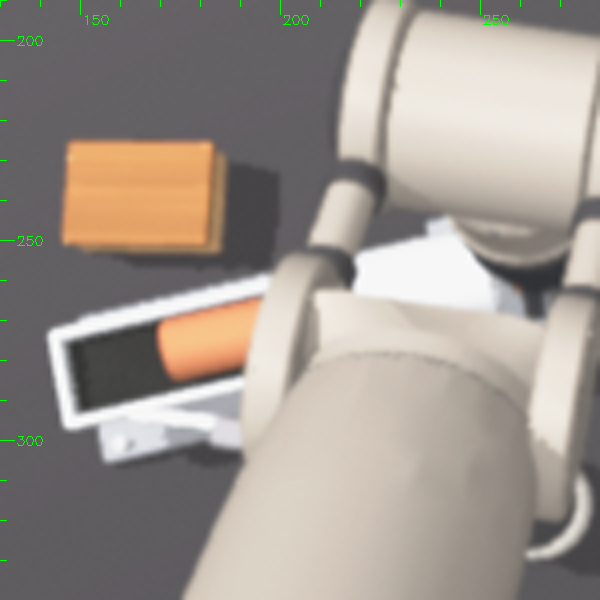

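View pics/w11.png

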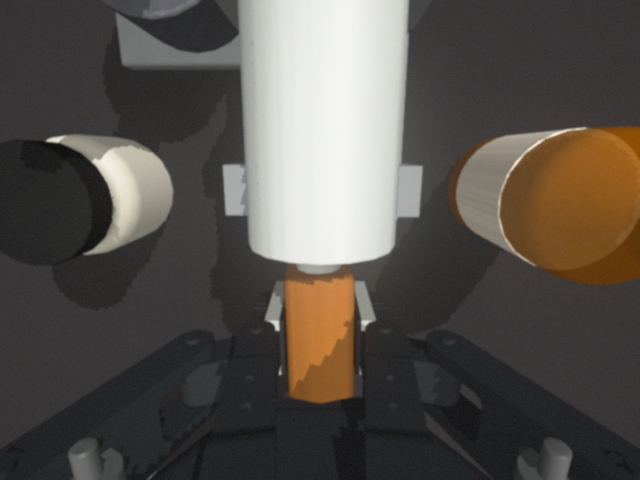

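```bash
python3 - <<'E'
from rod import *
T=load('t11')
for z in (.08,.095): print(1000*B.inv().apply(onz(T,170.5,276,z)-bi))
E
```

```text
[192.02850582  -3.20509527 -15.        ]
[ 1.88136810e+02 -5.03913962e-01 -2.77555756e-14]
```

move_arm(
  deltas=[
    [[-0.01, 0, -0.0005], 0, 230],
    [[-0.015, 0, -0.0005], 0, 230],
    [[-0.015, 0, -0.0007], 0, 230],
    [[-0.015, 0, -0.0007], 0, 230],
    [[-0.015, 0, -0.0007], 0, 230],
    [[-0.015, 0, -0.0007], 0, 230],
  ],
)

```text
time_s: 14.85
tool_pos: [0.595, -0.0909, 0.0826]
orientation: [-3.11, -0.045, 1.788]
contact_force: [0.0, -0.4, -1.9]
width: 0.0254
```

```bash
python3 - <<'E'
from rod import *
tipto(-.05,0,0.0)
E
```

```text
t 14.85 F [ 0.  -0.4 -1.9] w 0.0254 rpy [-3.11  -0.045  1.788]
handle [ 0.5972 -0.099   0.093 ] tip [0.5614 0.0662 0.096 ] yaw 1.7842 pitch up 0.0174
tip in bore mm [36.9  1.1  1. ] handle in bore [-132.1    1.4   -2. ]
tool delta mm [-86.7   1.   -5.9] spin -0.1
```

move_arm(
  deltas=[
    [[-0.015, 0, -0.0007], 0, 230],
    [[-0.015, 0, -0.0007], 0, 230],
    [[-0.015, 0, -0.001], 0, 230],
    [[-0.015, 0, -0.002], 0, 230],
    [[-0.015, 0, -0.003], 0, 230],
    [[-0.015, 0, -0.004], 0, 230],
    [[0, 0, -0.004], 0, 230],
    [[0, 0, 0], 0, 230],
  ],
)

```text
time_s: 15.65
tool_pos: [0.6168, -0.1909, 0.0943]
orientation: [-3.111, -0.045, 1.784]
contact_force: [-0.6, 0.3, -3.3]
width: 0.0253
```

```bash
python3 - <<'E'
from rod import *
rod(); togo([.582,-.333,.105],1.38)
snap('scene','s12');crop('s12',270,130,170,130,4,'cs12')
E
```

```text
t 15.65 F [-0.6  0.3 -3.3] w 0.0253 rpy [-3.111 -0.045  1.784]
handle [ 0.619  -0.1989  0.1048] tip [ 0.5838 -0.0337  0.1077] yaw 1.7805 pitch up 0.0169
tip in bore mm [-65.5   0.5  12.7] handle in bore [-234.4    1.5    9.8]
t 15.65 F [-0.6  0.3 -3.3] w 0.0253 rpy [-3.111 -0.045  1.784]
handle [ 0.619  -0.1989  0.1048] tip [ 0.5838 -0.0337  0.1077] yaw 1.7805 pitch up 0.0169
tip in bore mm [-65.5   0.5  12.7] handle in bore [-234.4    1.5    9.8]
tool delta mm [-123.5  -61.5   -3.8] spin 22.94
```

View pics/cs12.png

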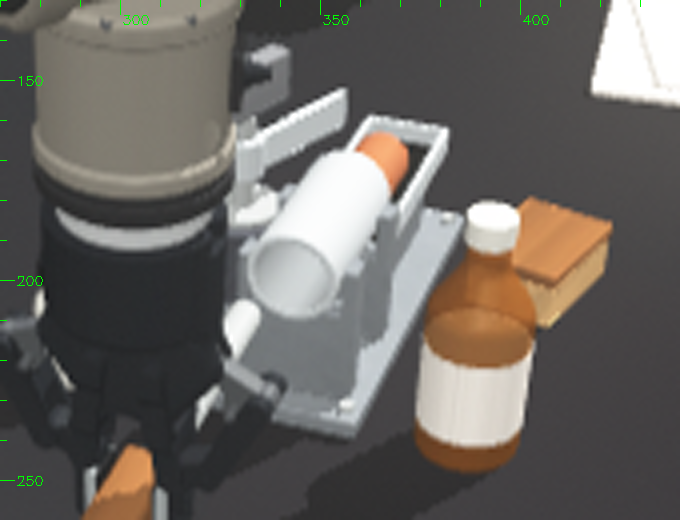

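move_arm(
  deltas=[
    [[-0.018, -0.009, -0.001], 0, 230],
    [[-0.018, -0.009, -0.001], 0, 230],
    [[-0.018, -0.009, -0.001], 0, 230],
    [[-0.018, -0.009, -0.001], 0, 230],
    [[-0.018, -0.009, 0], 0, 230],
    [[-0.018, -0.009, 0], 0, 230],
    [[0, 0, 0], 6, 230],
    [[0, 0, 0], 6, 230],
    [[0, 0, 0], 6, 230],
    [[0, 0, 0], 5, 230],
    [[0, 0, 0], 0, 230],
  ],
)

```text
time_s: 16.8
tool_pos: [0.5831, -0.3149, 0.0934]
orientation: [-3.091, -0.03, 1.371]
contact_force: [0.2, 0.7, -2.5]
width: 0.0252
```

```bash
python3 - <<'E'
from rod import *
togo([.582,-.333,.09],1.38)
E
```

```text
t 16.8 F [ 0.2  0.7 -2.5] w 0.0252 rpy [-3.091 -0.03   1.371]
handle [ 0.5821 -0.323   0.104 ] tip [ 0.6163 -0.1575  0.1045] yaw 1.3672 pitch up 0.0027
tip in bore mm [-193.4   -4.7    9.5] handle in bore [-347.8   64.     9. ]
tool delta mm [-10.2   2.5  13.6] spin -0.73
```

move_arm(
  deltas=[
    [[-0.01, 0.002, 0.006], -0.7, 230],
    [[0, 0, 0.008], 0, 230],
    [[0, 0, 0], 0, 230],
  ],
)

```text
time_s: 17.1
tool_pos: [0.5817, -0.3264, 0.0774]
orientation: [-3.091, -0.032, 1.389]
contact_force: [0.2, -0.2, -3.4]
width: 0.0252
```

```bash
python3 - <<'E'
from rod import *
togo([.582,-.333,.055],1.38)
snap('wrist','w13')
E
```

```text
t 17.1 F [ 0.2 -0.2 -3.4] w 0.0252 rpy [-3.091 -0.032  1.389]
handle [ 0.5809 -0.3345  0.0879] tip [ 0.6121 -0.1684  0.0886] yaw 1.3854 pitch up 0.0038
tip in bore mm [-203.1    1.7   -6.4] handle in bore [-358.8   67.6   -7.1]
tool delta mm [ 0.7  2.5 32.9] spin 0.31
```

View pics/w13.png

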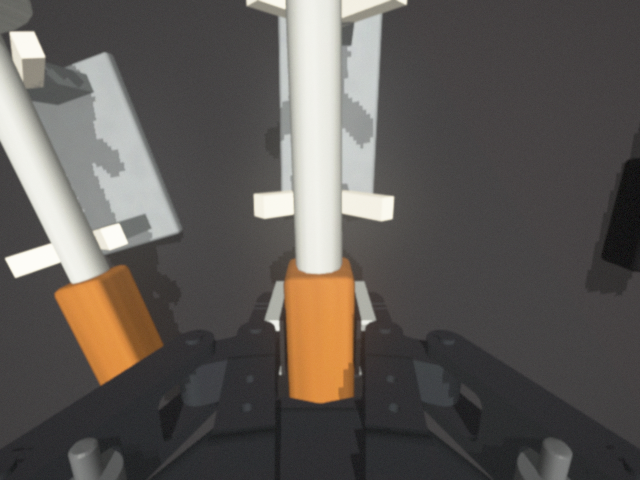

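move_arm(
  deltas=[
    [[0, 0.002, 0.008], 0.2, 230],
    [[0, 0, 0.008], 0, 230],
    [[0, 0, 0.007], 0, 230],
    [[0, 0, 0.004], 0, 230],
    [[0, 0, 0], 0, 230],
  ],
)

```text
time_s: 17.65
tool_pos: [0.5828, -0.3252, 0.0479]
orientation: [-3.091, -0.031, 1.387]
contact_force: [-0.1, -0.1, -3.6]
width: 0.0246
```

```bash
python3 - <<'E'
from rod import *
togo([.582,-.333,.055],1.38)
E
```

```text
t 17.65 F [-0.1 -0.1 -3.6] w 0.0246 rpy [-3.091 -0.031  1.387]
handle [ 0.582  -0.3333  0.0585] tip [ 0.6135 -0.1673  0.0591] yaw 1.3834 pitch up 0.0037
tip in bore mm [-2.023e+02  1.000e-01 -3.590e+01] handle in bore [-357.8   66.3  -36.5]
tool delta mm [0.2 0.1 3.5] spin 0.2
```

move_arm(
  deltas=[
    [[0, 0, 0.003], 0.2, 230],
    [[0, 0, 0.001], 0, 230],
    [[0, 0, 0], 0, 230],
  ],
)

```text
time_s: 17.95
tool_pos: [0.5827, -0.325, 0.0442]
orientation: [-3.091, -0.031, 1.383]
contact_force: [0.5, -0.1, -1.4]
width: 0.0252
```

move_arm(
  deltas=[
    [[0, 0, 0], 0, 190],
    [[0, 0, 0], 0, 120],
    [[0, 0, 0], 0, 60],
    [[0, 0, 0], 0, 0],
    [[0, 0, 0], 0, 0],
    [[0, 0, 0], 0, 0],
  ],
)

```text
time_s: 18.55
tool_pos: [0.5842, -0.3258, 0.0466]
orientation: [-3.096, -0.029, 1.383]
contact_force: [-0.2, -0.2, -0.2]
width: 0.0854
```

move_arm(
  deltas=[
    [[0, 0, -0.01], 0, 0],
    [[0, 0, -0.02], 0, 0],
    [[0, 0, -0.03], 0, 0],
    [[0, 0, -0.03], 0, 0],
    [[0, 0, -0.04], 0, 0],
    [[0, 0, -0.04], 0, 0],
    [[0, 0, -0.03], 0, 0],
    [[0, 0, 0], 0, 0],
  ],
)

```text
time_s: 19.35
tool_pos: [0.592, -0.3333, 0.2588]
orientation: [-3.097, -0.029, 1.383]
contact_force: [0.4, 0.2, 0.6]
width: 0.0856
```

```bash
python3 - <<'E'
from h import *
todo([.5,-.3,.25])
snap('wrist','w14');snap('scene','s14');snap('top','t14')
crop('s14',165,130,270,215,3,'cs14')
crop('t14',130,190,310,150,2,'ct14')
E
```

```text
t 19.35 pos [ 0.592  -0.3333  0.2588] rpy [-3.0967 -0.0291  1.3832] F [0.4 0.2 0.6] w 0.0856
tool delta mm [ 15.3 -96.1  13.5]
```

View pics/w14.png

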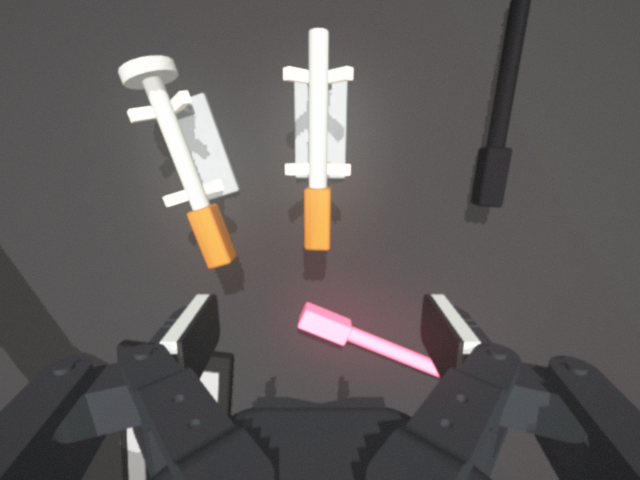

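View pics/cs14.png

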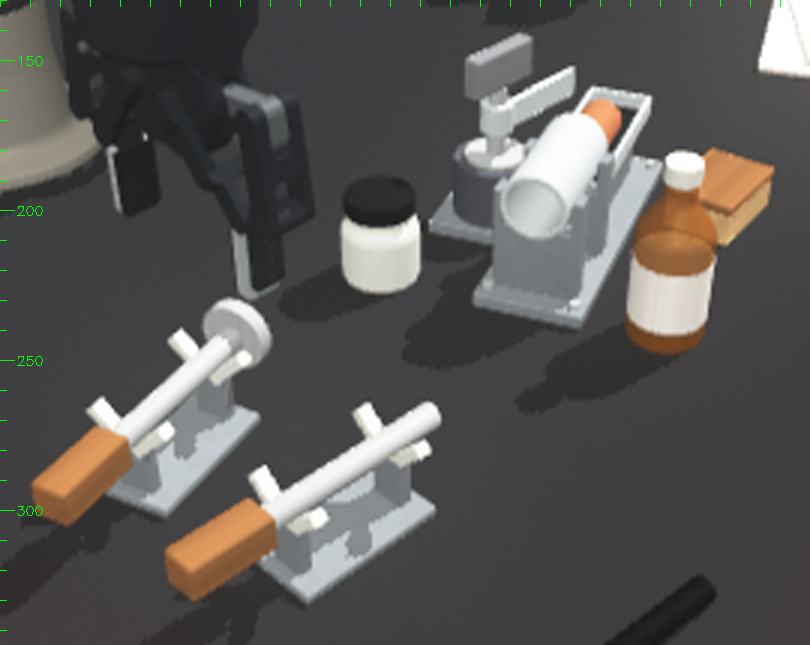

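View pics/ct14.png

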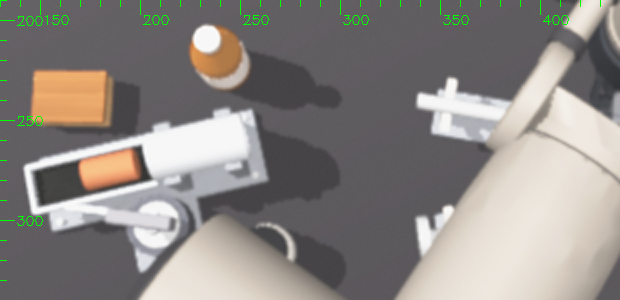

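```bash
python3 - <<'E'
from rod import *
T=load('t14'); crop('t14',140,230,100,80,6,'ct14b')
a=cv2.imread('pics/scene0.png').astype(int);b=cv2.imread('pics/s14.png').astype(int)
d=np.abs(a-b).max(2)
for n,(x,y,w,h) in dict(rod=(215,255,105,75),disc=(170,225,90,80),jar=(275,188,32,40),bottle=(373,178,32,70),box=(400,178,25,35)).items(): print(n,(d[y:y+h,x:x+w]>40).sum())
for p in [(170.5,276),(199.5,270)]: print(1000*B.inv().apply(onz(T,*p,.08)-bi))
E
```

```text
rod 1
disc 27
jar 0
bottle 0
box 0
[192.02850582  -3.20509527 -15.        ]
[124.98727373  -1.38519186 -15.        ]
```

View pics/ct14b.png

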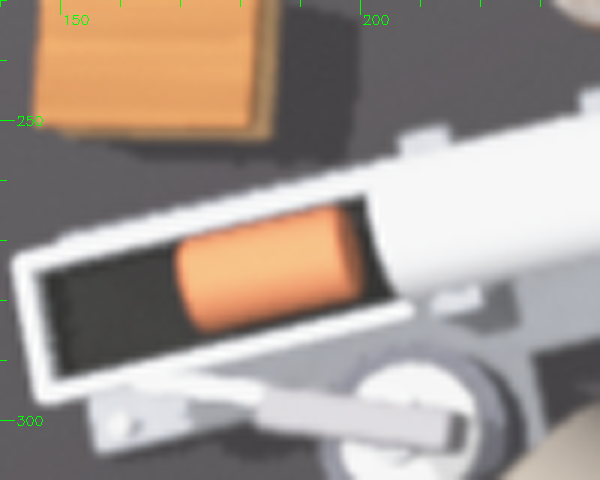

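```bash
python3 -c "
from cell import *
print(read_state()['contact_force'],abs(read_state()['qvel']).max()); print(sign_off())"
```

```text
[-0.14486629  1.51538889 -0.18780071] 0.03040799267713126
the job is handed in; nothing more can be done
None
```

I finished the job and handed it in at about 19.5 s of the 66 s allowed; `sign_off` gives no verdict, so this rests on my own checks.

- **Gate:** I pressed the knob about 12.5 mm, turned it about 1.2 rad while holding it down, and let it rise to its starting height. The last pictures show the gate swung open alongside the tray.
- **Core:** I pushed it out with the plain rod, entering from the inlet, until the tip was about 20 mm past the outlet. It lies flat in the tray with its centre about 50 mm beyond the outlet, about 20 mm short of the tray centre and within the allowed range.
- **Rod:** It is back in its own V rest. The before-and-after scene pictures match there to within 1 pixel.
- **Other objects:** The bottle, jar and slide box show no changed pixels. The disc-ended rod's area shows 27 changed pixels, which I took to be the gripper or its shadow but did not check further. The rod looks to be in its original place.
- **Robot:** The gripper is open and clear, well above everything, with wrist force near zero.

Two things were less clean than the rest:
- **Knob force:** It reached 39 N pressing against the bottom stop, and 27 N pulling up at the top stop.
- **Tool tilt:** The tool drifted up to about 3° during the moves. I allowed for it, and it did not affect the fit in the bore or the placing.

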